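Check that a brake lever stops short of the grip

TASK

Check the hydraulic brake lever on the bar clamped in the bench vice: with the outside of the fingers, press the lever in until it comes up firm against its stop, let it spring all the way back out, then press it in to the stop once more and finish while still holding it there with a steady, moderate push, so that a colleague can measure the gap left to the rubber grip. Push only on the outer face of the lever: do not grasp it, reach round to its inner face, press on the bar or grip, or force it so hard that its clamp turns on the bar. Leave the other things on the bench where they are.

Things in the scene. Friction and masses are not known exactly. Their poses are not given: they have to be found in the camera images.
- mini_vice: small blue bench vice, 116x102x81 mm; origin at the centre of its underside, on the bench top; x points from its screw end to the fixed jaw, y along the jaws, z up. A stem clamp in its jaws carries a level bar along the vice's y, the bar's axis 112 mm above the bench. The vice's place and turn (0.4 rad clockwise to 0.03 anticlockwise seen from above) differ between runs
- grip: the bare bar, 22 mm in diameter and 290 mm long, with a black ribbed rubber grip 32 mm in diameter and 122 mm long at its +y end; origin on the bar's axis at the middle of the grip; y along the bar towards its free end, z up, x from the lever side to the far side. Not to be touched
- perch (a joint): rotation (rad) about the bar of the black lever clamp (with master cylinder and reservoir) that carries the lever; 0: the lever stands out level from the bar; positive: raised above the bar's level, negative: drooping. From -0.15 to 0.15 at the start. It slips only above 3 N m about the bar's axis and must not be turned
- perch_mark (a point): centre of the lever's pivot pin on the black lever clamp, 41 mm out from the bar's axis and 68 mm from the middle of the grip towards the vice
- lever (a joint): angle of the brake lever about its pivot pin (rad): 0 fully out (a spring returns it), growing as it is pressed towards the grip; firm stop at 0.24. Pressed square at lever_face the spring takes about 1.7 N to start and 7 N just before the stop; there the blade is still 17 mm and its ball end 11 mm clear of the rubber
- lever_face (a point): point to press: on the outer face of the bright lever blade, 80 mm along it from the pivot pin, at half its height, about 0.1 m above the bench. Turns with the lever: x points square into the blade (the way to press, towards the bar), y along the blade to its ball end, z along the pivot pin. The face moves 20 mm to the stop. The outer side is free for 60 mm
- lever_blade: the brake lever, bright aluminium; origin on its pivot pin, axes as for lever_face. The blade is 8 mm thick and 13 mm high, straight for 16 mm to either side of lever_face (at x -22, y 80 mm from the pin); its ball end, 17 mm across, is 33 mm beyond. It swings in the plane square to the pin, which tilts with its clamp: a push along that arc slips least
- lever_back: the stiffening rib along the inner face of the blade (the side towards the grip), not to be touched; origin and axes as for lever_blade
- caliper: digital caliper lying on the bench in front of the vice, 75x232x15 mm, loose bystander; origin centre of underside
- hex_key: black L-shaped hex key lying flat, 28x78x5 mm, loose bystander; origin centre of underside
- driver_yellow: screwdriver with yellow handle lying on the bench, 22x152x21 mm, loose bystander; origin centre of underside
- solvent_bottle: white wash bottle with red cap, standing to the right of the vice and behind it, 58x73x169 mm, loose bystander; origin centre of underside
- block_orange: orange fixture block, 30x40x22 mm, loose bystander; origin centre of underside

How it is judged:
On the way, in this order (a step that is already met when the one before it is completed fails the run):
1. the lever is pressed in against its stop (value of joint lever above 0.228 rad and contact force between the fingers and lever_blade above 6 N), for 0.3 s.
2. the lever has been let go and has sprung all the way back out (value of joint lever below 0.02 rad and contact force between the fingers and lever_blade below 0.5 N), for 0.2 s.
At the end, for the whole second after the job is handed in: the lever, after one full stroke in and back out, is again held within 0.012 rad of its stop by the fingers alone with a push of 6 to 35 N, nothing touching its inner face or the grip, and its clamp has not turned on the bar (pivot pin within 5 mm of where it was) (all of step 1 and contact force between the fingers and lever_blade below 35 N and contact force between the fingers and lever_back below 1 N and contact force between the fingers and grip below 1 N and distance of perch_mark from where it was at the start of the episode below 0.005 m); the arm keeps its last pose, push and grip.
It fails at once if the lever is forced: more than 45 N (contact force between the fingers and lever_blade above 45 N).
It fails at once if the inner face of the lever is touched (grasped or hooked) (contact force between the fingers and lever_back above 1.5 N).
It fails at once if the bar or its rubber grip is pressed or gripped (contact force between any of the fingers, the arm and grip above 3 N).
It fails at once if the lever clamp is turned on the bar (distance of perch_mark from where it was at the start of the episode above 0.005 m).
It fails at once if a bystander is shifted by more than 2 cm (distance of any of caliper, hex_key, driver_yellow, solvent_bottle, block_orange from where it was at the start of the episode above 0.02 m).
It also fails if it takes over 48 s, if anything falls off the work surface, if the arm or the gripper's body presses on something with over 40 N, if the wrist force passes 120 N, or if a joint passes its speed limit or range.

ROBOT

A 6-joint arm with a two-finger parallel gripper is mounted at the origin on a cart in front of the work surface, level with it; the furniture and walls round the work are solid. World frame = base frame: x ahead of the robot, y to its left, z up, the work surface at z = 0. Lengths are in m, angles in rad, forces in N, time in s.
With the tool pointing down it reaches from about 0.35 to 0.85 m from the base axis. Payload 8.1 kg.
Tool frame: the origin (TCP) lies on the centre line of the jaws, within the pads' length; the fingertips stand robot.finger_overhang ahead of it and the grasp point (between the pads) lies 5 mm behind it (robot.finger_overhang is the distance from the TCP to the fingertips, in m); z points along the fingers, y is the direction in which the jaws open and shut (so a half turn about z gives the same grasp; the last joint's range is limited). The gripper opens to 93 mm and grips with 3 to 60 N. Pads are 15 mm wide; open, the fingers measure 128 mm over their backs; the gripper's body (75 mm by 188 mm) begins 65 mm behind the grasp point.
Start: joints at [1.052, 0.13, 1.488, -0, 1.523, -0.085], TCP at [0.252, 0.544, 0.2] pointing down, gripper open.
Joint ranges: [-2.96, 2.96], [-0.89, 2.26], [0.02, 2.5], [-1.34, 4.48], [0, 2.73], [-2.66, 2.66]. Speed limits (rad/s): [2.39, 2.39, 2.79, 3.14, 3.14, 3.14].

INTERFACE

Orientations are given as a rotation vector (axis times angle).
In Python, from plant import robot gives the robot as it stands. The module is installed in compiled form; this text tells all that it offers.
- The arm moves only by the tool carry_out, never from a script. Its argument "commands" is a list that holds one entry, the list of rows, each a list of 4 numbers: the shift along the tool's x, y, z in cm, then the turn about the tool's z in degrees. In form: [[[tx, ty, tz, roll], ...]]. A call has 1 to 20 rows; each row shifts and turns the commanded pose from where the row before left it, along the tool's axes as they then stand; what a row does not reach is not made up. A row lasts 1/12 s, in which the tool goes at most 41.7 mm and 7.16 degrees, less where a joint would pass 70% of its speed; a pose out of reach is approached as far as the arm can. A call is refused whole if a number of a shift passes 4.17 or a number of a turn 7.16, either way. A call with a gripper value outside its range is refused whole. "claw" is the finger opening in cm, from 0 to 9.3, set as the call begins (left out, the last holds). The fingers move at their own pace and stop on an object; "grip_force" is the grip in N (left out, the last holds). Time passes only in rows, so rows that do not move let the fingers close. It gives the time, the measured TCP pose, the force and the opening at its end, in the units of the state.
- robot.read_state(): the state, without advancing time (a new reading comes with each control period).
- robot.read_camera(name): name is "scene" or "top" or "wrist"; returns the picture (400x640x3 uint8, red, green, blue); there is no depth.
- robot.camera_params(name): a dict with "mtx" (3x3 intrinsics, pixels), "R" (3x3) and "t" (3): a world point X has camera coordinates R X + t. Camera axes: x right, y down, z forward; pixel columns grow to the right and rows downward; lengths in m; the calibration is good to about 2 mm. A picture is of the moment at which its call begins: read the wrist's pose just before it. camera_params takes no time and is no camera call; for the wrist camera it gives the pose at the moment of the call.
- robot.close_job(): hands the job in, once; it reports no verdict.
The state is a dict: "t": time; "q": joint angles; "dq": joint speeds; "joint_torque": joint torques, N m; "tool_pos": TCP position; "orientation": TCP orientation; "force": force on the tool from outside, world axes, zero at the start; "wrist_torque": the same for the moment, N m; "opening": finger opening in m.
Only numpy, scipy, OpenCV 4.12 (cv2) and the standard library are available. Lean on these libraries where they do the work, as an engineer would, in place of code of your own. Each camera call takes 0.05 s, during which the arm holds its last target.

## Working session

There is one attempt and no reset: what is moved stays moved. The work goes in short steps, Python scripts to look and compute and a tool call to move; the robot and the scene stay as the last step left them, time stands still between calls to the robot, and variables do not carry over. Pictures are saved under pics/ and viewed, and the job is handed in when it is done.

Besides the shell and the picture viewer there is one more tool, called after "Call:" as name([rows], argument=value, ...), one row to a line, values as JSON. carry_out: Moves the arm, as the interface text tells. Its arguments: {"type":"object","properties":{"commands":{"type":"array","items":{"type":"array","items":{"type":"array","items":{"type":"number"}}}},"claw":{"type":"number"},"grip_force":{"type":"number"}},"required":["commands"]}

```bash
mkdir -p pics; python3 - <<'E'
from plant import robot
import cv2,numpy as np
s=robot.read_state();print({k:np.round(v,3) for k,v in s.items()}, robot.finger_overhang)
for n in("scene","top","wrist"):
    p=robot.camera_params(n);print(n,np.round(p["mtx"],1).tolist(),np.round(p["R"],3).tolist(),np.round(p["t"],3).tolist())
    cv2.imwrite(f"pics/{n}0.png",robot.read_camera(n)[:,:,::-1])
E
```

```text
{'t': np.float64(0.0), 'q': array([ 1.052,  0.131,  1.489,  0.   ,  1.523, -0.085]), 'dq': array([ 0.001,  0.002,  0.001,  0.002,  0.001, -0.001]), 'joint_torque': array([ 0.0000e+00, -5.5985e+01, -4.9176e+01,  7.7000e-02,  3.5000e-02,
       -0.0000e+00]), 'tool_pos': array([0.252, 0.544, 0.199]), 'orientation': array([-6.760e-01, -3.067e+00,  3.000e-03]), 'force': array([-1.114,  0.219,  0.578]), 'wrist_torque': array([-0.025,  0.043, -0.023]), 'opening': np.float64(0.093)} 0.014
scene [[406.0, 0.0, 324.3], [0.0, 406.0, 194.9], [0.0, 0.0, 1.0]] [[0.728, -0.685, -0.003], [-0.396, -0.418, -0.818], [0.559, 0.597, -0.576]] [-0.443, 0.262, 0.664]
top [[362.7, 0.0, 322.6], [0.0, 362.7, 200.5], [0.0, 0.0, 1.0]] [[0.026, -1.0, -0.009], [-0.987, -0.024, -0.159], [0.158, 0.013, -0.987]] [-0.082, 0.549, 0.933]
wrist [[295.8, 0.0, 317.6], [0.0, 295.8, 198.6], [0.0, 0.0, 1.0]] [[0.421, 0.907, -0.001], [0.871, -0.404, 0.28], [0.253, -0.119, -0.96]] [-0.598, -0.033, 0.391]
```

View pics/scene0.png

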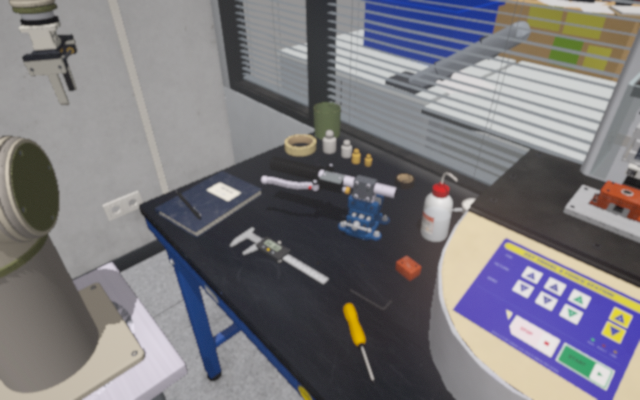

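View pics/top0.png

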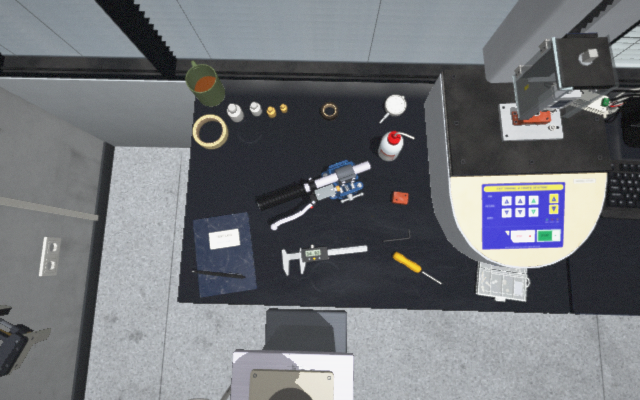

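View pics/wrist0.png

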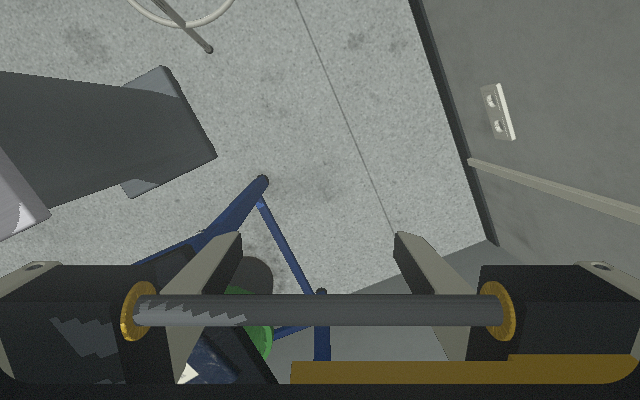

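The top view shows the bar running from (258,203) to (370,165). The bright lever is on the robot's side of it, with its ball near (274,226). I'll zoom in on both views.

```bash
cat > h.py <<'E'
from plant import robot
import numpy as np,cv2
def ray(n,u,v):
    p=robot.camera_params(n);R=np.array(p["R"]);t=np.array(p["t"])
    return -R.T@t, R.T@np.linalg.solve(p["mtx"],[u,v,1.])
def onz(n,u,v,z):
    c,d=ray(n,u,v);return c+d*(z-c[2])/d[2]
def proj(n,X):
    p=robot.camera_params(n);a=np.array(p["mtx"])@(np.array(p["R"])@X+np.array(p["t"]));return a[:2]/a[2]
def tri(a,b):
    (c1,d1),(c2,d2)=ray(*a),ray(*b)
    A=np.stack([d1,-d2],1);k=np.linalg.lstsq(A,c2-c1,rcond=None)[0]
    P,Q=c1+k[0]*d1,c2+k[1]*d2;return (P+Q)/2,np.linalg.norm(P-Q)
E
python3 - <<'E'
import cv2
a=cv2.imread("pics/top0.png")[150:250,240:390];cv2.imwrite("pics/topz.png",cv2.resize(a,None,fx=5,fy=5,interpolation=cv2.INTER_CUBIC))
a=cv2.imread("pics/scene0.png")[150:250,250:410];cv2.imwrite("pics/scenez.png",cv2.resize(a,None,fx=5,fy=5,interpolation=cv2.INTER_CUBIC))
E
```

```text
(no output)
```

View pics/topz.png

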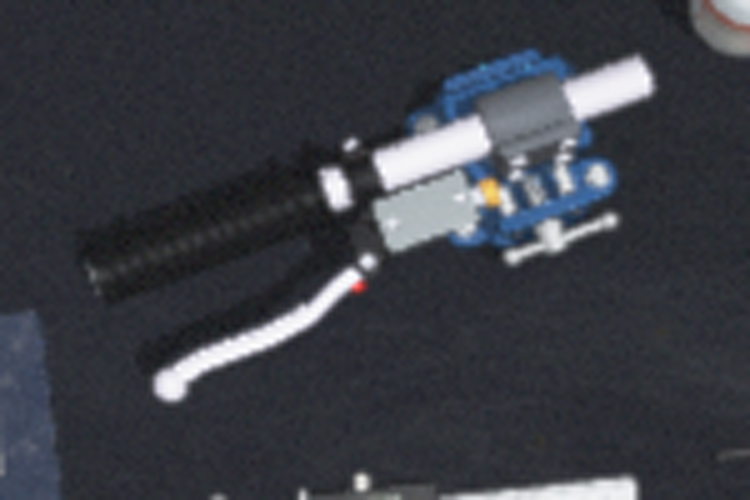

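View pics/scenez.png

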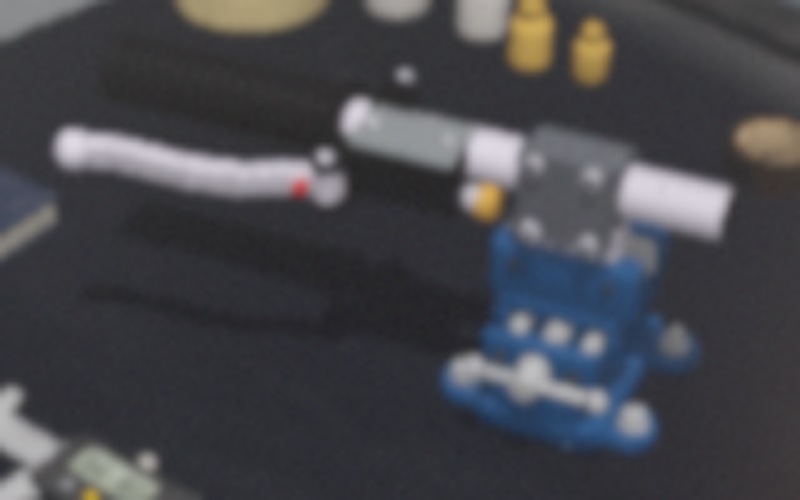

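```bash
python3 - <<'E'
from h import *
T=lambda u,v:("top",240+u/5-.4,150+v/5-.4)
S=lambda u,v:("scene",250+u/5-.4,150+v/5-.4)
b,e=tri(T(172,384),S(72,147));print("ball",b,e)
p,e=tri(T(367,262),S(325,157));print("pinTop",p,e, np.linalg.norm(p-b))
# bar axis from top view at z=.112
g=onz(*T(88,270),.112);f=onz(*T(650,77),.112);print("bar",g,f,np.linalg.norm(g-f))
d=(g-f)/np.linalg.norm(g-f);print("ydir",d,"ang",np.arctan2(d[1],d[0])-np.pi/2)
n=np.array([d[1],-d[0],0]);print("xdir",n)
for q in(b,p):print("dist from bar", (q-g)@n,(q-g)@d,q[2])
# centreline of blade in top image
img=cv2.imread("pics/top0.png")
hsv=cv2.cvtColor(img,cv2.COLOR_BGR2HSV)
m=((hsv[...,2]>150)&(hsv[...,1]<60)).astype(np.uint8)
for u in range(270,314,2):
    r=np.where(m[195:235,u])[0]
    print(u,r.min()+195 if len(r) else None,r.max()+195 if len(r) else None,end="; ")
E
```

```text
ball [0.4725591  0.04945515 0.10894523] 0.0004540815431197803
pinTop [ 0.53511201 -0.04658452  0.12089768] 0.001471882739426811 0.1152360445876167
bar [0.52847791 0.09360228 0.112     ] [ 0.63433471 -0.18652558  0.112     ] 0.2994616517917304
ydir [-0.35349034  0.93543818  0.        ] ang 0.3612997167083707
xdir [0.93543818 0.35349034 0.        ]
dist from bar -0.06791417599441077 -0.02153014897669328 0.10894522504934609
dist from bar -0.04334888717446185 -0.1334811714549058 0.12089767766269838
270 None None; 272 224 229; 274 223 229; 276 222 228; 278 221 225; 280 220 224; 282 219 223; 284 218 222; 286 218 221; 288 217 220; 290 216 220; 292 215 219; 294 214 218; 296 213 217; 298 212 216; 300 211 215; 302 210 214; 304 208 212; 306 206 210; 308 205 208; 310 204 206; 312 201 202;
```

```bash
python3 - <<'E'
from h import *
img=cv2.imread("pics/top0.png");g=cv2.cvtColor(img,cv2.COLOR_BGR2GRAY).astype(float)
pts=[]
for u in range(280,303,1):
    r=g[205:232,u];w=np.clip(r-90,0,None)
    if u>296: w[:3]=0
    v=205+(w*np.arange(27)).sum()/w.sum();pts.append(onz("top",u,v,.114))
pts=np.array(pts);print(np.round(pts[::3],4).tolist())
ball=onz("top",274.0,226.4,.112);pin=np.array([.535,-.0466])
s=slice(0,17)
vx,vy,x0,y0=cv2.fitLine(pts[s,:2].astype(np.float32),cv2.DIST_L2,0,.01,.01).ravel();
d=np.array([vx,vy]);d*=np.sign(d[1]);n=np.array([d[1],-d[0]]);print("blade dir",d,"ang",np.arctan2(-d[0],d[1]))
c=np.array([x0,y0]);print("pin rel ball along",(ball[:2]-pin)@d,(ball[:2]-pin)@n,"blade perp",(c-pin)@n, "resid",np.round((pts[:,:2]-c)@n*1000,1))
f=c+d*((pin-c)@d+80e-3);print("face centre at 80",f,"33 before ball",c+d*((ball[:2]-c)@d-.033),"outer",f-4e-3*n)
print(robot.read_state()["tool_pos"])
E
```

```text
[[0.4844, 0.0343, 0.114], [0.4873, 0.027, 0.114], [0.4901, 0.0197, 0.114], [0.4932, 0.0123, 0.114], [0.4961, 0.005, 0.114], [0.5001, -0.0023, 0.114], [0.5039, -0.0096, 0.114], [0.5079, -0.0169, 0.114]]
blade dir [-0.38879496  0.9213243 ] ang 0.39932328
pin rel ball along 0.11227694381705021 -0.02046755213171635 blade perp -0.015361439360971452 resid [ 0.2 -0.   0.2 -0.  -0.   0.4 -0.3 -0.2  0.1 -0.2 -0.2 -0.3 -0.4 -0.1
 -0.2  0.5  0.5  1.   1.1  1.8  2.3  1.9  2.8]
face centre at 80 [0.48974354 0.02113349] 33 before ball [0.49002466 0.02046733] outer [0.48605824 0.01957831]
[0.25196581 0.54401738 0.19913961]
```

```bash
cat > tgt.py <<'E'
from h import *
from scipy.spatial.transform import Rotation as Ro
def show(tgt,yaw):
    s=robot.read_state();R=Ro.from_rotvec(s["orientation"]).as_matrix();p=s["tool_pos"]
    print("t",round(float(s["t"]),2),"pos",np.round(p,4),"F",np.round(s["force"],2),"tx",np.round(R[:,0],3),"ty",np.round(R[:,1],3),"tz",np.round(R[:,2],3),"open",s["opening"])
    y=np.arctan2(R[1,1],R[0,1]);
    # tool z down: +roll about tool z turns clockwise seen from above
    for k in(0,np.pi):
        e=(yaw+k-y+np.pi)%(2*np.pi)-np.pi;print("roll deg",np.degrees(-e))
    print("shift cm in tool axes now",np.round(R.T@(np.array(tgt)-p)*100,2),"world",np.round((np.array(tgt)-p)*100,2))
E
python3 - <<'E'
from tgt import *
# standby 35 mm off face
n=np.array([np.cos(.2),np.sin(.2),0]);f=np.array([.486,.0196,.102])
show(f-n*(.0175+.035),.2)
E
```

```text
t 0.15 pos [0.252  0.544  0.1991] F [-0.36  0.01 -0.21] tx [-0.907  0.42   0.   ] ty [ 0.42   0.907 -0.001] tz [-0.001 -0.001 -1.   ] open 0.09286479282995777
roll deg 53.685556776590495
roll deg -126.31444322340951
shift cm in tool axes now [-39.05 -40.84   9.77] world [ 18.26 -53.48  -9.71]
```

Call:
carry_out([
  [[0, 0, 0, 6.7], [0, 0, 0, 6.7], [0, 0, 0, 6.7], [0, 0, 0, 6.7], [0, 0, 0, 6.7], [0, 0, 0, 6.7], [0, 0, 0, 6.7], [0, 0, 0, 6.7], [-1, 0, 0, 0], [-2.5, 0.4, 0, 0], [-2.5, 0.4, 0, 0], [-2.5, 0.4, 0, 0], [-2.5, 0.4, 0, 0], [-2.5, 0.4, 0, 0], [-2.5, 0.4, 0, 0], [-2.5, 0.4, 0, 0], [-2.5, 0.4, 0, 0], [-2.5, 0.4, 0, 0], [-2.5, 0.4, 0, 0], [-2.5, 0.4, 0, 0]],
], claw=0, grip_force=60)

```text
t: 1.82
tool_pos: [0.3522, 0.2722, 0.1996]
orientation: [1.981, 2.438, -0.0]
force: [0.8, -0.2, -0.2]
opening: 0.0006
```

Call:
carry_out([
  [[-2.5, 0.3, 0, 0], [-2.5, 0.3, 0, 0], [-2.5, 0.3, 0, 0], [-2.5, 0.3, 0, 0], [-2.5, 0.3, 0, 0], [-2.5, 0.3, 0, 0], [-2.5, 0.3, 0, 0], [-2.5, 0.3, 0, 0], [-2.5, 0.2, 0, 0], [-2.5, 0.2, 0, 0], [-1.5, 0.1, 0, 0], [-1, 0, 0, 0], [0, 0, 0, 0], [0, 0, 0, 0], [0, 0, 0, 0]],
])

```text
t: 3.07
tool_pos: [0.4354, 0.0111, 0.1999]
orientation: [-1.985, -2.435, -0.0]
force: [-0.8, -0.3, 0.1]
opening: 0.0002
```

```bash
python3 - <<'E'
from tgt import *
n=np.array([np.cos(.2),np.sin(.2),0]);f=np.array([.486,.0196,.102])
show(f-n*(.0175+.035),.2)
for k in("wrist","scene"):
    cv2.imwrite(f"pics/{k}1.png",robot.read_camera(k)[:,:,::-1])
E
```

```text
t 3.07 pos [0.4354 0.0111 0.1999] F [-0.78 -0.35  0.11] tx [-0.202  0.979  0.   ] ty [ 0.979  0.202 -0.   ] tz [-0.  0. -1.] open 0.00019458676297408594
roll deg 0.17010690452942273
roll deg -179.8298930954706
shift cm in tool axes now [-0.17 -0.12  9.79] world [-0.09 -0.19 -9.79]
```

View pics/wrist1.png

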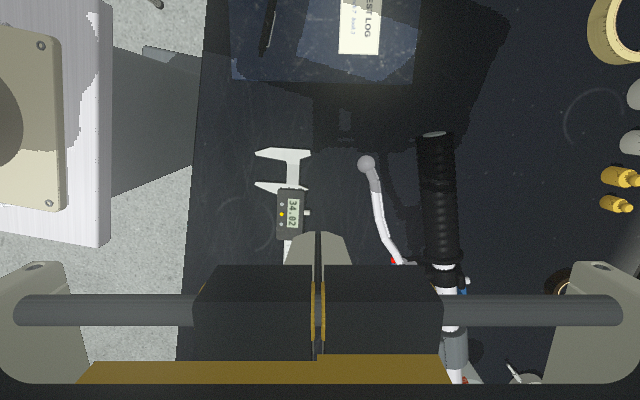

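View pics/scene1.png

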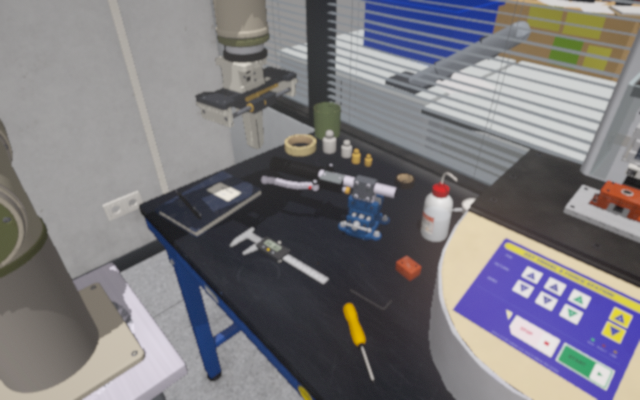

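```bash
python3 - <<'E'
from tgt import *
print(onz("wrist",366,163,.109), "top/scene said .4726 .0495 .109")
for u,v in((374,195),(376,210),(378,222)):print(onz("wrist",u,v,.109))
# blade dir
R=robot.camera_params("wrist");C=-np.array(R["R"]).T@R["t"];print("cam",C)
print("tip proj",proj("wrist",robot.read_state()["tool_pos"]+[0,0,-.014]))
im=cv2.imread("pics/wrist1.png")[140:280,260:420];cv2.imwrite("pics/w1z.png",cv2.resize(im,None,fx=5,fy=4.2,interpolation=cv2.INTER_CUBIC))
E
```

```text
[0.47365912 0.05063952 0.109     ] top/scene said .4726 .0495 .109
[0.48890639 0.02199466 0.109     ]
[0.49470582 0.00759334 0.109     ]
[ 0.49986063 -0.00416093  0.109     ]
cam [0.41990975 0.08597548 0.38450824]
tip proj [317.81703036 223.39528244]
```

View pics/w1z.png

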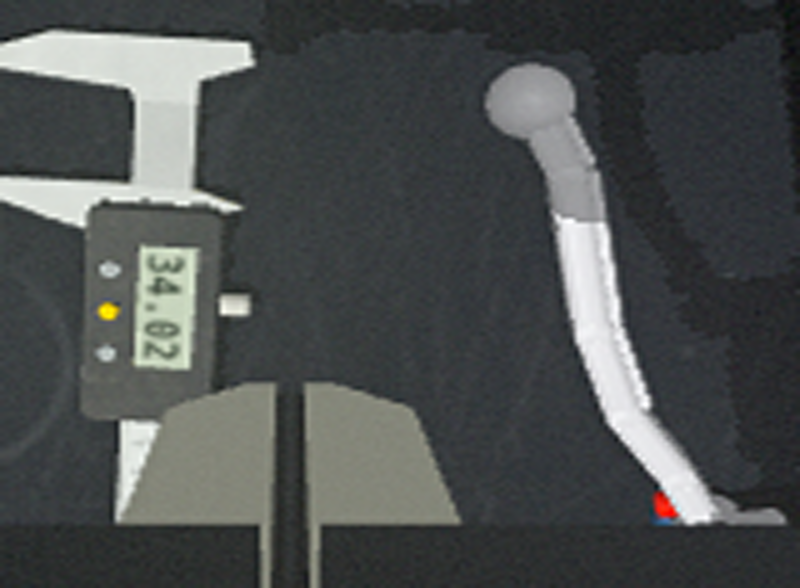

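```bash
python3 - <<'E'
from tgt import *
s=robot.read_state();R=Ro.from_rotvec(s["orientation"]).as_matrix();p=s["tool_pos"]
for x in(-7.5,7.5):
  for z in(14,9,4,-6,-16):
    print(x,z,[np.round(proj("wrist",p+R@np.array([x,y,z])/1000),1).tolist() for y in(5,12,17.5)])
E
```

```text
-7.5 14 [[324.7, 233.1], [334.4, 233.1], [342.0, 233.1]]
-7.5 9 [[324.9, 235.9], [334.8, 235.9], [342.6, 235.9]]
-7.5 4 [[325.1, 238.8], [335.2, 238.8], [343.2, 238.7]]
-7.5 -6 [[325.4, 245.0], [336.1, 245.0], [344.4, 245.0]]
-7.5 -16 [[325.9, 251.9], [337.0, 251.8], [345.8, 251.8]]
7.5 14 [[324.9, 213.5], [334.7, 213.5], [342.5, 213.5]]
7.5 9 [[325.0, 215.9], [335.1, 215.8], [343.1, 215.8]]
7.5 4 [[325.2, 218.3], [335.6, 218.3], [343.7, 218.3]]
7.5 -6 [[325.6, 223.7], [336.5, 223.7], [345.0, 223.7]]
7.5 -16 [[326.0, 229.6], [337.5, 229.6], [346.5, 229.6]]
```

```bash
python3 - <<'E'
from tgt import *
s=robot.read_state();R=Ro.from_rotvec(s["orientation"]).as_matrix();p=s["tool_pos"]
im=cv2.resize(cv2.imread("pics/scene1.png")[80:160,200:300],None,fx=7,fy=7,interpolation=cv2.INTER_CUBIC)
for x in(-7.5,7.5):
  for y in(-17.5,0,17.5):
   for z,c in((14,(0,0,255)),(-26,(0,255,0))):
    q=(proj("scene",p+R@np.array([x,y,z])/1000)-[200,80]+.5)*7;cv2.circle(im,tuple(int(a) for a in q),3,c,-1)
cv2.imwrite("pics/s1z.png",im)
t=robot.read_camera("top")
cv2.imwrite("pics/t1z.png",cv2.resize(t[150:270,240:390,::-1],None,fx=5,fy=5,interpolation=cv2.INTER_CUBIC))
E
```

```text
(no output)
```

View pics/s1z.png

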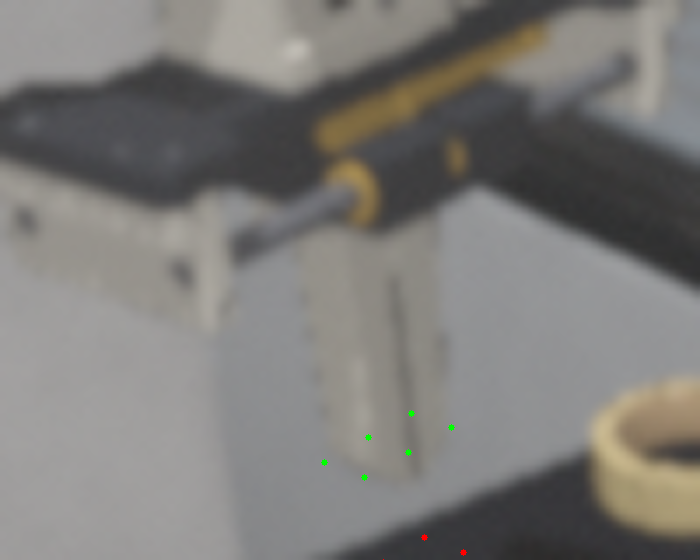

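View pics/t1z.png

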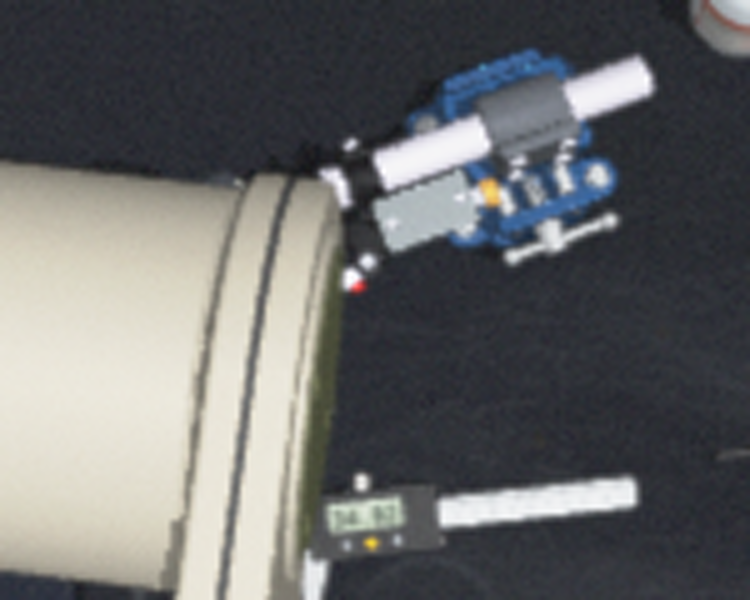

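```bash
python3 - <<'E'
from tgt import *
s=robot.read_state();print(s["tool_pos"],robot.finger_overhang)
print("tip in scene expected",proj("scene",s["tool_pos"]-[0,0,robot.finger_overhang]),"TCP",proj("scene",s["tool_pos"]),"tip top",proj("top",s["tool_pos"]-[0,0,.014]))
for z in (.186,.2,.22,.24): print(z,proj("scene",np.r_[s["tool_pos"][:2],z]))
# block orange check
for n in("scene","top"):
    im=cv2.imread(f"pics/{n}0.png");h=cv2.cvtColor(im,cv2.COLOR_BGR2HSV);m=((h[...,0]<14)&(h[...,1]>150)&(h[...,2]>80)).astype(np.uint8)
    N,l,st,c=cv2.connectedComponentsWithStats(m);print(n,[(st[i].tolist(),np.round(c[i],1).tolist()) for i in range(1,N) if st[i,4]>30])
E
```

```text
[0.43562445 0.01125552 0.1999741 ] 0.014
tip in scene expected [257.06405537 160.97174686] TCP [256.36296678 154.8160346 ] tip top [285.25853189 240.2452789 ]
0.186 [257.06277112 160.96047087]
0.2 [256.3616565  154.80453008]
0.22 [255.33518062 145.79184568]
0.24 [254.27825769 136.51182942]
scene [([595, 182, 45, 39, 869], [620.1, 198.4]), ([433, 184, 16, 13, 151], [440.5, 189.6]), ([397, 259, 24, 21, 311], [408.1, 268.2])]
top [([195, 77, 20, 15, 214], [204.4, 83.6]), ([517, 111, 33, 13, 184], [537.0, 118.3]), ([388, 131, 13, 13, 66], [393.0, 137.9]), ([392, 192, 16, 13, 144], [400.2, 198.0])]
```

```bash
python3 - <<'E'
from tgt import *
print("block",tri(("scene",408.1,268.2),("top",400.2,198.0)),"bottle cap",tri(("scene",440.5,189.6),("top",393,137.9)))
for z in(.186,.2,.214,.22):print(z,onz("scene",259.3,148.6,z), onz("wrist",317.8,230.5,z))
q=robot.read_state()["q"];print(q)
im=cv2.imread("pics/wrist0.png");cv2.imwrite("pics/w0z.png",cv2.resize(im[220:320,160:480],None,fx=2.5,fy=2.5))
E
```

```text
block (array([ 0.56884764, -0.2839316 ,  0.01151723]), np.float64(0.0005882533126591118)) bottle cap (array([ 0.70673855, -0.24635437,  0.1166535 ]), np.float64(0.002821037483119617))
0.186 [0.46892789 0.04991144 0.186     ] [0.43670355 0.00590647 0.186     ]
0.2 [0.4547668  0.02799868 0.2       ] [0.43552263 0.01155168 0.2       ]
0.214 [0.44060572 0.00608593 0.214     ] [0.43434171 0.01719689 0.214     ]
0.22 [ 0.43453668 -0.00330525  0.22      ] [0.4338356  0.01961626 0.22      ]
[-9.21084265e-02 -3.29820339e-01  1.91793568e+00  1.91310626e-04
  1.55339170e+00 -2.95477527e-01]
```

View pics/w0z.png

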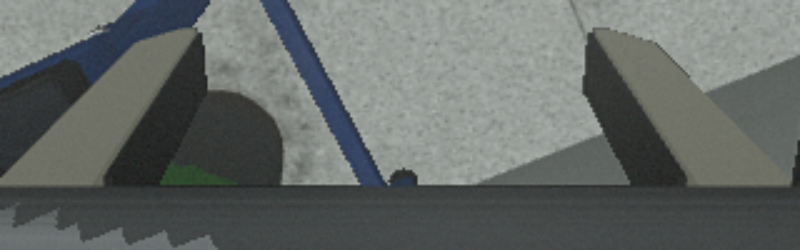

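The measured images put the rendered fingertips about 29 mm above where the stated overhang would. I'll come down in stages outside the lever and check against the pictures.

Call:
carry_out([
  [[-0.1, 0, 0.8, 0], [-0.1, 0, 0.8, 0], [-0.1, 0, 0.8, 0], [0, 0, 0.8, 0], [0, 0, 0.8, 0], [0, 0, 0.8, 0], [0, 0, 0.8, 0], [0, 0, 0.8, 0], [0, 0, 0.8, 0], [0, 0, 0.8, 0], [0, 0, 0.8, 0], [0, 0, 0.8, 0], [0, 0, 0.8, 0], [0, 0, 0.8, 0], [0, 0, 0.4, 0], [0, 0, 0, 0], [0, 0, 0, 0]],
])

```text
t: 4.63
tool_pos: [0.4363, 0.0075, 0.0838]
orientation: [-1.986, -2.433, 0.0]
force: [-0.1, 0.8, 0.2]
opening: 0.0006
```

```bash
python3 - <<'E'
from tgt import *
n=np.array([np.cos(.2),np.sin(.2),0]);f=np.array([.486,.018,.08])
show(f-n*.0175,.2)
s=robot.read_state();R=Ro.from_rotvec(s["orientation"]).as_matrix();p=s["tool_pos"]
im=robot.read_camera("scene")[:,:,::-1]
im=cv2.resize(im[120:230,210:350],None,fx=5.5,fy=5.5,interpolation=cv2.INTER_CUBIC)
for z,c in((14,(0,0,255)),(-15,(0,255,0))):
    q=(proj("scene",p+R@np.array([0,0,z])/1000)-[210,120]+.5)*5.5;cv2.circle(im,tuple(int(a) for a in q),3,c,-1)
cv2.imwrite("pics/s2z.png",im)
w=robot.read_camera("wrist")[:,:,::-1];cv2.imwrite("pics/w2z.png",cv2.resize(w[120:290,240:440],None,fx=3.5,fy=3.5,interpolation=cv2.INTER_CUBIC))
E
```

```text
t 4.63 pos [0.4363 0.0075 0.0838] F [-0.11  0.75  0.24] tx [-0.2   0.98  0.  ] ty [ 0.98  0.2  -0.  ] tz [-0.  0. -1.] open 0.0006161538491286904
roll deg 0.08826358171889298
roll deg -179.9117364182811
shift cm in tool axes now [0.04 3.33 0.38] world [ 3.26  0.71 -0.38]
```

View pics/s2z.png

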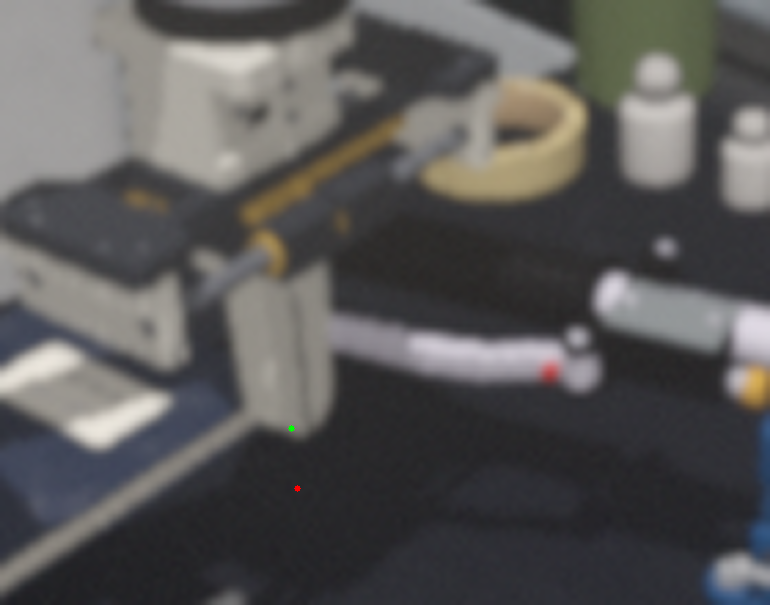

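View pics/w2z.png

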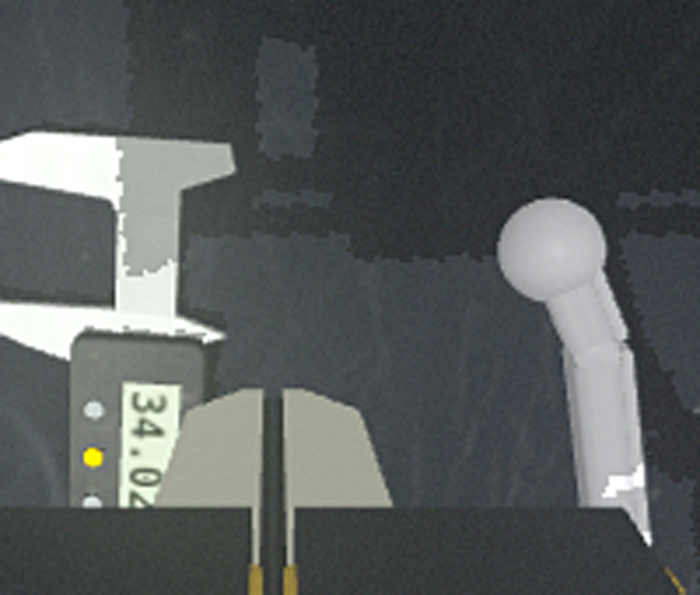

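The green dot (TCP +15 mm) sits on the visible tips at about z = 0.098, so I'll go 1.4 cm lower to bring the straight part of the finger level with the blade. Then I'll close the gap.

Call:
carry_out([
  [[0, 0, 0.5, 0], [0, 0, 0.5, 0], [0, 0, 0.4, 0], [0, 0.4, 0, 0], [0, 0.4, 0, 0], [0, 0.4, 0, 0], [0, 0.4, 0, 0], [0, 0.4, 0, 0], [0, 0.4, 0, 0], [0, 0, 0, 0], [0, 0, 0, 0], [0, 0, 0, 0]],
])

```text
t: 5.73
tool_pos: [0.4598, 0.0123, 0.0699]
orientation: [-1.986, -2.434, 0.0]
force: [-0.2, -0.1, 0.2]
opening: 0.0002
```

```bash
python3 - <<'E'
from tgt import *
n=np.array([np.cos(.2),np.sin(.2),0]);f=np.array([.486,.018,.07])
show(f-n*.0175,.2)
im=robot.read_camera("scene")[:,:,::-1]
cv2.imwrite("pics/s3z.png",cv2.resize(im[120:230,210:350],None,fx=5.5,fy=5.5,interpolation=cv2.INTER_CUBIC))
w=robot.read_camera("wrist")[:,:,::-1];cv2.imwrite("pics/w3z.png",cv2.resize(w[120:290,240:440],None,fx=3.5,fy=3.5,interpolation=cv2.INTER_CUBIC))
E
```

```text
t 5.73 pos [0.4598 0.0123 0.0699] F [-0.24 -0.13  0.16] tx [-0.2   0.98  0.  ] ty [ 0.98  0.2  -0.  ] tz [-0. -0. -1.] open 0.00020580672097963363
roll deg 0.0918302366214661
roll deg -179.90816976337854
shift cm in tool axes now [ 0.04  0.93 -0.01] world [0.91 0.23 0.01]
```

View pics/s3z.png

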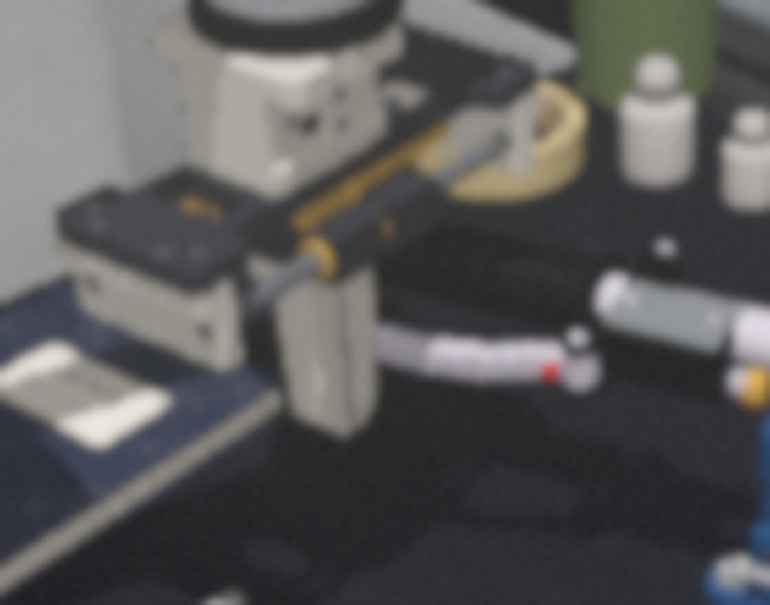

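View pics/w3z.png

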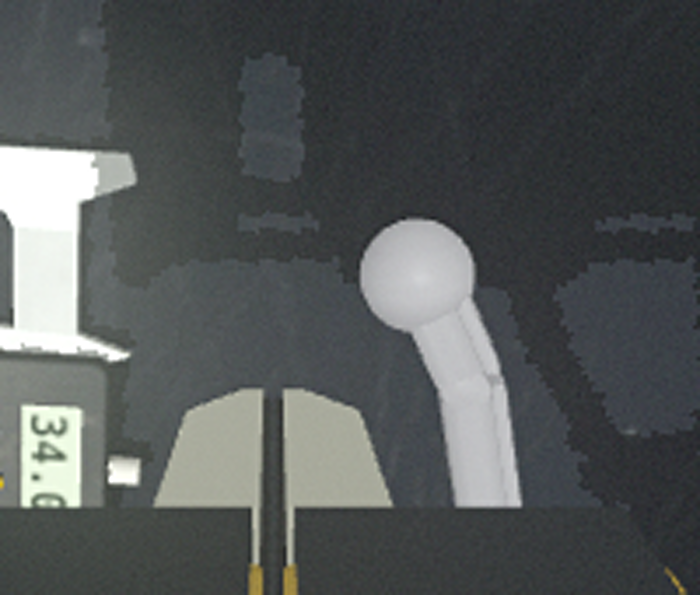

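Call:
carry_out([
  [[0, 0.2, 0, 0], [0, 0.2, 0, 0], [0, 0.1, 0, 0], [0, 0, 0, 0], [0, 0, 0, 0], [0, 0, 0, 0]],
])

```text
t: 6.33
tool_pos: [0.4647, 0.0132, 0.0699]
orientation: [-1.987, -2.434, 0.0]
force: [-0.0, -0.8, -0.1]
opening: 0.0006
```

Call:
carry_out([
  [[0, 0.1, 0, 0], [0, 0.1, 0, 0], [0, 0, 0, 0], [0, 0, 0, 0], [0, 0, 0, 0]],
])

```text
t: 6.75
tool_pos: [0.4667, 0.0137, 0.0699]
orientation: [-1.987, -2.434, 0.0]
force: [0.4, 0.7, -0.2]
opening: 0.0004
```

Call:
carry_out([
  [[0, 0.1, 0, 0], [0, 0.1, 0, 0], [0, 0, 0, 0], [0, 0, 0, 0], [0, 0, 0, 0]],
])

```text
t: 7.17
tool_pos: [0.4687, 0.0141, 0.0699]
orientation: [-1.987, -2.434, 0.0]
force: [-0.6, 0.4, 0.3]
opening: 0.0005
```

Call:
carry_out([
  [[0, 0.1, 0, 0], [0, 0.1, 0, 0], [0, 0, 0, 0], [0, 0, 0, 0], [0, 0, 0, 0]],
])

```text
t: 7.58
tool_pos: [0.4705, 0.0145, 0.0699]
orientation: [-1.987, -2.433, 0.0]
force: [-0.8, -0.8, 0.2]
opening: 0.0005
```

Call:
carry_out([
  [[0.1, 0.2, 0, 0], [0, 0, 0, 0], [0, 0, 0, 0]],
])

```text
t: 7.83
tool_pos: [0.4723, 0.0158, 0.0699]
orientation: [-1.987, -2.434, 0.001]
force: [-1.7, -1.0, 0.4]
opening: 0.0004
```

```bash
python3 - <<'E'
from tgt import *
n=np.array([np.cos(.2),np.sin(.2),0]);f=np.array([.486,.018,.07])
show(f-n*.0175,.2)
im=robot.read_camera("scene")[:,:,::-1]
cv2.imwrite("pics/s4z.png",cv2.resize(im[120:230,210:350],None,fx=5.5,fy=5.5,interpolation=cv2.INTER_CUBIC))
w=robot.read_camera("wrist")[:,:,::-1];cv2.imwrite("pics/w4z.png",cv2.resize(w[120:290,240:440],None,fx=3.5,fy=3.5,interpolation=cv2.INTER_CUBIC))
E
```

```text
t 7.83 pos [0.4723 0.0158 0.0699] F [-1.7  -0.98  0.44] tx [-0.2   0.98 -0.  ] ty [ 0.98  0.2  -0.  ] tz [-0. -0. -1.] open 0.00036416699221126624
roll deg 0.09181286774931803
roll deg -179.90818713225065
shift cm in tool axes now [-0.06 -0.37 -0.01] world [-0.35 -0.13  0.01]
```

View pics/w4z.png

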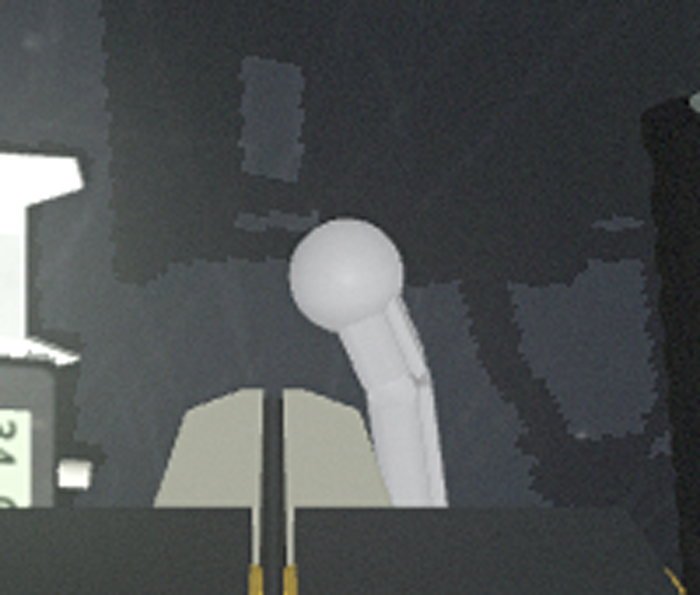

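View pics/s4z.png

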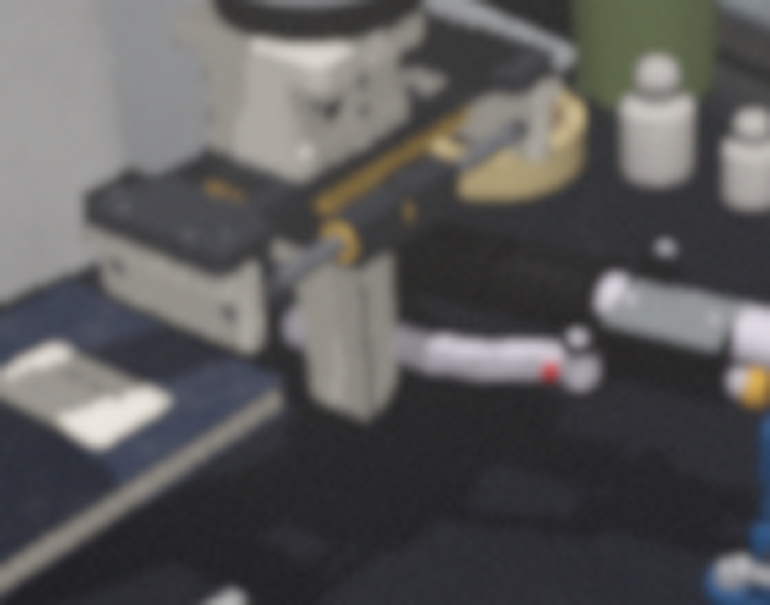

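Call:
carry_out([
  [[0.09, 0.18, 0, 0], [0.09, 0.18, 0, 0], [0.08, 0.18, 0, 0], [0.07, 0.19, 0, 0], [0.06, 0.19, 0, 0], [0.06, 0.19, 0, 0], [0.06, 0.19, 0, 0], [0, 0, 0, 0], [0, 0, 0, 0], [0, 0, 0, 0]],
])

```text
t: 8.77
tool_pos: [0.484, 0.0234, 0.07]
orientation: [-1.986, -2.433, 0.001]
force: [-5.4, -2.8, 5.1]
opening: 0.0003
```

```bash
python3 - <<'E'
from tgt import *
show([.4715,.015,.07],.2)
w=robot.read_camera("wrist")[:,:,::-1];cv2.imwrite("pics/w5z.png",cv2.resize(w[120:290,240:440],None,fx=3.5,fy=3.5,interpolation=cv2.INTER_CUBIC))
E
```

```text
t 8.77 pos [0.484  0.0234 0.07  ] F [-5.37 -2.79  5.06] tx [-0.2   0.98 -0.  ] ty [ 0.98   0.2   -0.001] tz [-0.001 -0.    -1.   ] open 0.00030341881160504783
roll deg 0.0892388069116937
roll deg -179.91076119308835
shift cm in tool axes now [-0.57 -1.4   0.  ] world [-1.25 -0.84 -0.  ]
```

View pics/w5z.png

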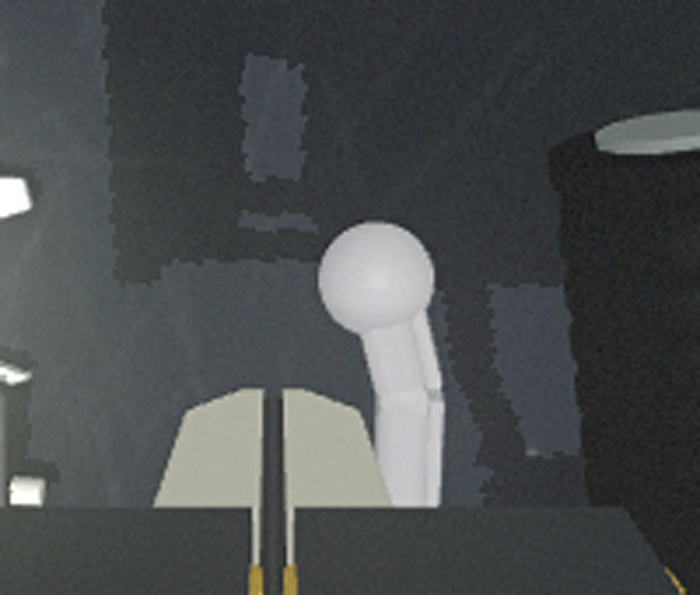

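Halfway in, with about 6 N along the push. The 5 N vertical force is probably friction as the drooping lever rises, so I'll follow the arc slightly upwards.

Call:
carry_out([
  [[0, 0, -0.05, 0], [0, 0, 0, 0], [0, 0, 0, 0]],
])

```text
t: 9.07
tool_pos: [0.4837, 0.0233, 0.0701]
orientation: [-1.986, -2.433, 0.002]
force: [-4.7, -2.6, 2.3]
opening: 0.0007
```

Call:
carry_out([
  [[0.04, 0.15, -0.02, 0], [0.04, 0.15, -0.01, 0], [0, 0, 0, 0], [0, 0, 0, 0], [0, 0, 0, 0]],
])

```text
t: 9.48
tool_pos: [0.4862, 0.0246, 0.0703]
orientation: [-1.986, -2.433, 0.002]
force: [-6.4, -4.0, 2.3]
opening: 0.0004
```

Call:
carry_out([
  [[0.02, 0.1, -0.01, 0], [0.02, 0.1, -0.01, 0], [0, 0, 0, 0], [0, 0, 0, 0], [0, 0, 0, 0]],
])

```text
t: 9.9
tool_pos: [0.4879, 0.0254, 0.0704]
orientation: [-1.986, -2.432, 0.003]
force: [-6.5, -2.9, 3.1]
opening: 0.0002
```

Call:
carry_out([
  [[0.02, 0.1, 0, 0], [0, 0, 0, 0], [0, 0, 0, 0], [0, 0, 0, 0]],
])

```text
t: 10.23
tool_pos: [0.4883, 0.0257, 0.0703]
orientation: [-1.986, -2.432, 0.004]
force: [-8.5, -3.1, 4.7]
opening: 0.0005
```

Call:
carry_out([
  [[0, 0.1, 0, 0], [0, 0, 0, 0], [0, 0, 0, 0], [0, 0, 0, 0]],
])

```text
t: 10.57
tool_pos: [0.4886, 0.0258, 0.0702]
orientation: [-1.985, -2.431, 0.006]
force: [-13.5, -4.1, 7.7]
opening: 0.0007
```

Call:
carry_out([
  [[0, 0.1, -0.02, 0], [0, 0, 0, 0], [0, 0, 0, 0], [0, 0, 0, 0]],
])

```text
t: 10.9
tool_pos: [0.4888, 0.0259, 0.0702]
orientation: [-1.984, -2.43, 0.008]
force: [-15.5, -5.8, 9.3]
opening: 0.0003
```

Call:
carry_out([
  [[0, 0, -0.04, 0], [0, 0, 0, 0], [0, 0, 0, 0], [0, 0, 0, 0], [0, 0, 0, 0], [0, 0, 0, 0]],
])

```text
t: 11.4
tool_pos: [0.4887, 0.0258, 0.0703]
orientation: [-1.984, -2.43, 0.008]
force: [-15.2, -6.5, 6.6]
opening: 0.0007
```

```bash
python3 - <<'E'
from tgt import *
show([.4688,.015,.07],.2)
w=robot.read_camera("wrist")[:,:,::-1];cv2.imwrite("pics/w6.png",w);cv2.imwrite("pics/w6z.png",cv2.resize(w[120:290,240:440],None,fx=3.5,fy=3.5,interpolation=cv2.INTER_CUBIC))
im=robot.read_camera("scene")[:,:,::-1]
cv2.imwrite("pics/s6z.png",cv2.resize(im[120:230,210:350],None,fx=5.5,fy=5.5,interpolation=cv2.INTER_CUBIC))
E
```

```text
t 11.4 pos [0.4887 0.0258 0.0703] F [-15.22  -6.46   6.58] tx [-0.2   0.98  0.  ] ty [ 0.98   0.2   -0.007] tz [-0.007 -0.001 -1.   ] open 0.0006941137747047365
roll deg 0.07462772323067629
roll deg -179.9253722767693
shift cm in tool axes now [-0.66 -2.17  0.05] world [-1.99 -1.08 -0.03]
```

View pics/w6z.png

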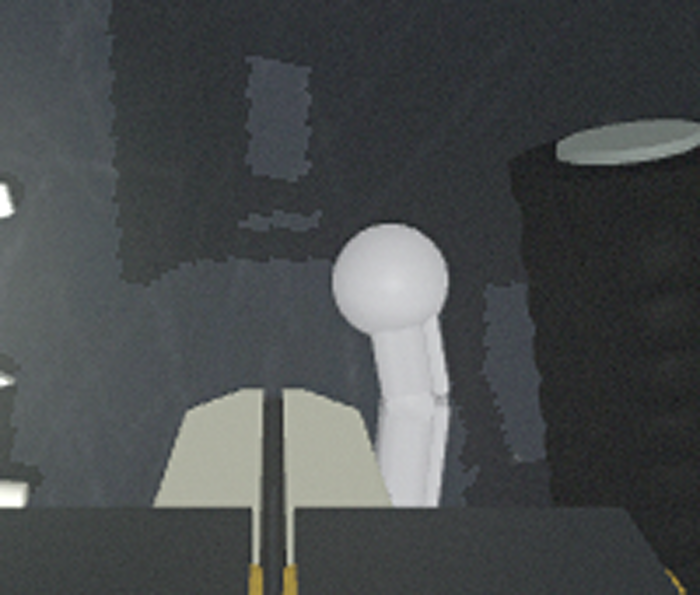

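View pics/s6z.png

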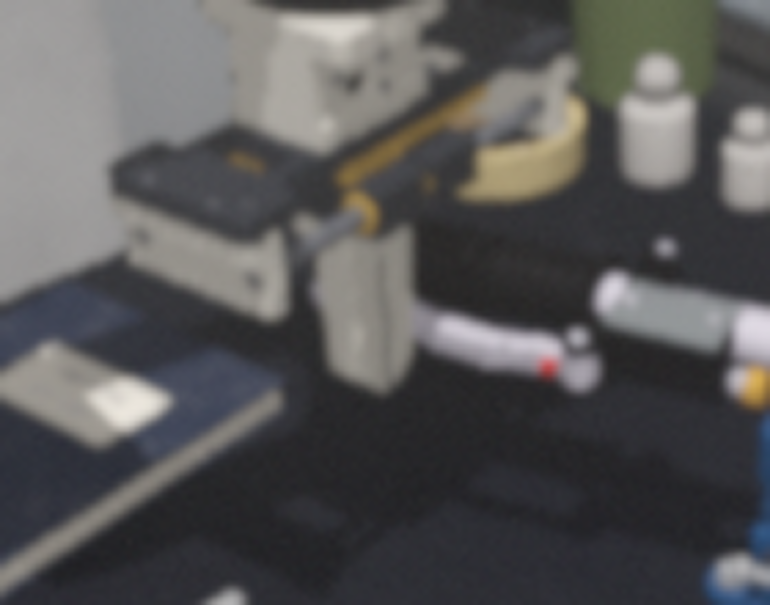

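```bash
python3 - <<'E'
from tgt import *
b=onz("wrist",351.2,199.5,.111);pin=np.array([.535,-.0466]);print(b)
a=lambda q:np.arctan2(*(q[:2]-pin)[::-1])
for b0 in((.4726,.0495),(.4737,.0506)):print("lever angle",a(np.array(b0))-a(b), "ball travel",np.linalg.norm(b[:2]-b0))
E
```

```text
[0.49870505 0.06255926 0.111     ]
lever angle 0.2549033760450423 ball travel 0.029189346275230524
lever angle 0.24166174760836068 ball travel 0.02771780019786806
```

The lever measures 0.24–0.25 rad and the force rises steeply, so it's at the stop. Releasing along the arc.

Call:
carry_out([
  [[0, -0.2, 0, 0], [0, -0.2, 0, 0], [-0.06, -0.2, 0, 0], [-0.06, -0.2, 0, 0], [-0.06, -0.2, 0, 0], [-0.06, -0.2, 0.02, 0], [-0.08, -0.2, 0.02, 0], [-0.08, -0.2, 0.02, 0], [-0.08, -0.2, 0.02, 0], [-0.08, -0.2, 0.02, 0], [-0.1, -0.2, 0.02, 0], [0, -0.3, 0.02, 0], [0, -0.3, 0, 0], [0, -0.3, 0, 0], [0, 0, 0, 0], [0, 0, 0, 0], [0, 0, 0, 0], [0, 0, 0, 0], [0, 0, 0, 0]],
])

```text
t: 13.08
tool_pos: [0.4628, 0.0138, 0.0702]
orientation: [1.987, 2.434, 0.0]
force: [-0.4, 0.1, -0.1]
opening: 0.0008
```

```bash
python3 - <<'E'
from tgt import *
show([.4705,.0145,.07],.2)
w=robot.read_camera("wrist")[:,:,::-1];cv2.imwrite("pics/w7z.png",cv2.resize(w[120:290,240:440],None,fx=3.5,fy=3.5,interpolation=cv2.INTER_CUBIC))
E
```

```text
t 13.08 pos [0.4628 0.0138 0.0702] F [-0.39  0.13 -0.05] tx [-0.2   0.98 -0.  ] ty [0.98 0.2  0.  ] tz [ 0.  0. -1.] open 0.0008245995628947368
roll deg 0.0891162776516202
roll deg -179.91088372234842
shift cm in tool axes now [-0.08  0.77  0.02] world [ 0.77  0.07 -0.02]
```

View pics/w7z.png

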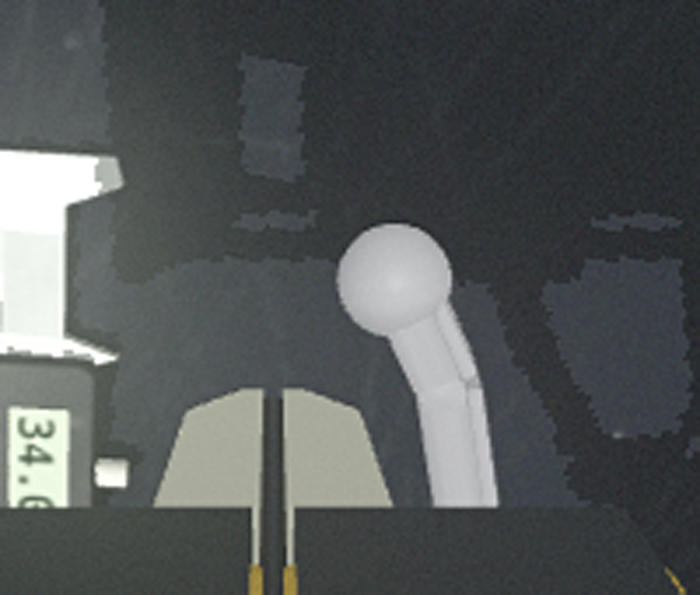

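Call:
carry_out([
  [[0, 0.25, 0, 0], [0, 0.25, 0, 0], [0, 0.25, 0, 0], [0.08, 0.17, 0, 0], [0.08, 0.18, -0.02, 0], [0.08, 0.18, -0.02, 0], [0.07, 0.18, -0.02, 0], [0.07, 0.18, -0.02, 0], [0.06, 0.19, -0.02, 0], [0.06, 0.19, -0.02, 0], [0.05, 0.19, -0.02, 0], [0.05, 0.19, -0.02, 0], [0.03, 0.15, -0.01, 0], [0.03, 0.1, -0.01, 0], [0, 0.1, 0, 0], [0, 0, 0, 0], [0, 0, 0, 0], [0, 0, 0, 0]],
])

```text
t: 14.63
tool_pos: [0.4873, 0.0257, 0.0715]
orientation: [-1.986, -2.432, 0.002]
force: [-5.9, -3.3, 1.1]
opening: 0.0007
```

Call:
carry_out([
  [[0, 0.1, 0, 0], [0, 0.1, 0, 0], [0, 0.1, 0, 0], [0, 0.1, 0, 0], [0, 0, 0, 0], [0, 0, 0, 0], [0, 0, 0, 0]],
])

```text
t: 15.22
tool_pos: [0.4889, 0.0264, 0.0712]
orientation: [-1.983, -2.429, 0.008]
force: [-18.5, -4.5, 11.3]
opening: 0.0005
```

Call:
carry_out([
  [[0, 0.05, 0, 0], [0, 0, 0, 0], [0, 0, 0, 0], [0, 0, 0, 0], [0, 0, 0, 0], [0, 0, 0, 0]],
])

```text
t: 15.72
tool_pos: [0.489, 0.0265, 0.0711]
orientation: [-1.983, -2.429, 0.008]
force: [-21.7, -4.6, 11.7]
opening: 0.0005
```

```bash
python3 - <<'E'
from tgt import *
show([.4688,.015,.07],.2)
w=robot.read_camera("wrist")[:,:,::-1];cv2.imwrite("pics/w8z.png",cv2.resize(w[120:290,240:440],None,fx=3.5,fy=3.5,interpolation=cv2.INTER_CUBIC))
cv2.imwrite("pics/s8.png",robot.read_camera("scene")[:,:,::-1])
E
```

```text
t 15.72 pos [0.489  0.0265 0.0711] F [-21.67  -4.64  11.67] tx [-0.2    0.98   0.001] ty [ 0.98   0.2   -0.008] tz [-0.008 -0.    -1.   ] open 0.00047125503341154823
roll deg 0.08618942783968067
roll deg -179.91381057216032
shift cm in tool axes now [-0.72 -2.21  0.13] world [-2.02 -1.15 -0.11]
```

View pics/w8z.png

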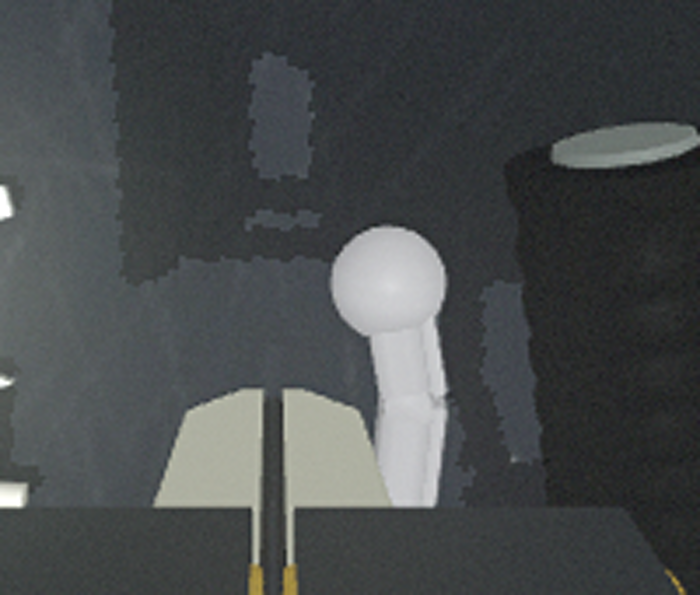

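View pics/s8.png

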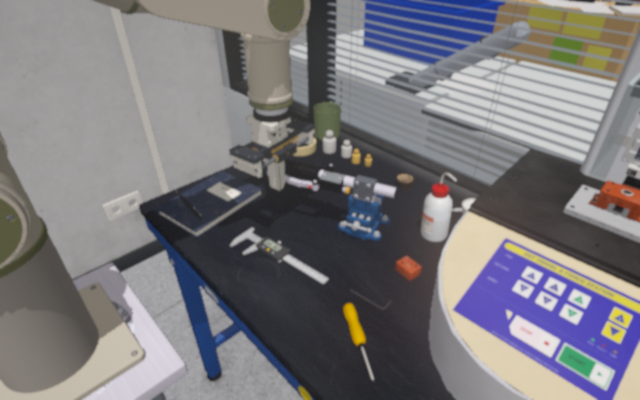

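Back at the stop, pushing with about 25 N. I'll ease it to a more moderate push before handing in.

Call:
carry_out([
  [[0, -0.1, -0.02, 0], [0, 0, 0, 0], [0, 0, 0, 0], [0, 0, 0, 0], [0, 0, 0, 0], [0, 0, 0, 0]],
])

```text
t: 16.32
tool_pos: [0.4887, 0.0264, 0.0713]
orientation: [-1.984, -2.43, 0.007]
force: [-16.5, -3.6, 7.0]
opening: 0.0001
```

```bash
python3 - <<'E'
from tgt import *
show([.4688,.015,.07],.2)
cv2.imwrite("pics/w9z.png",cv2.resize(robot.read_camera("wrist")[120:290,240:440,::-1],None,fx=3.5,fy=3.5,interpolation=cv2.INTER_CUBIC))
print(onz("wrist",240+388/3.5-.4,120+281/3.5-.4,.111))
p=robot.read_state();print(p["force"],np.linalg.norm(p["force"]))
t=robot.read_camera("top")[:,:,::-1];cv2.imwrite("pics/t9z.png",cv2.resize(t[150:270,240:390],None,fx=5,fy=5,interpolation=cv2.INTER_CUBIC))
E
```

```text
t 16.32 pos [0.4887 0.0264 0.0713] F [-16.53  -3.58   7.04] tx [-0.2    0.98   0.001] ty [ 0.98   0.2   -0.006] tz [-0.007 -0.    -1.   ] open 0.00012963807308615823
roll deg 0.08630479107411056
roll deg -179.9136952089259
shift cm in tool axes now [-0.71 -2.18  0.14] world [-1.99 -1.14 -0.13]
[0.4985632 0.0625114 0.111    ]
[-15.56306176  -3.66678023   7.9269326 ] 17.846300146490012
```

View pics/t9z.png

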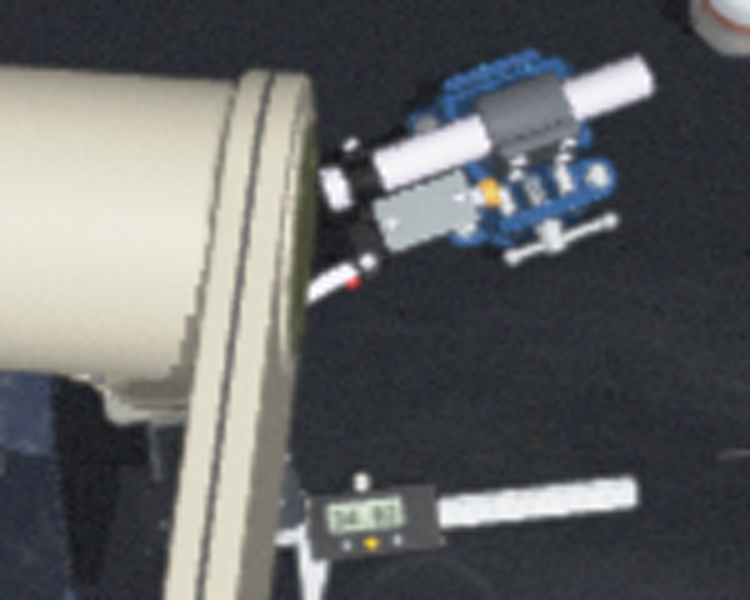

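View pics/w9z.png

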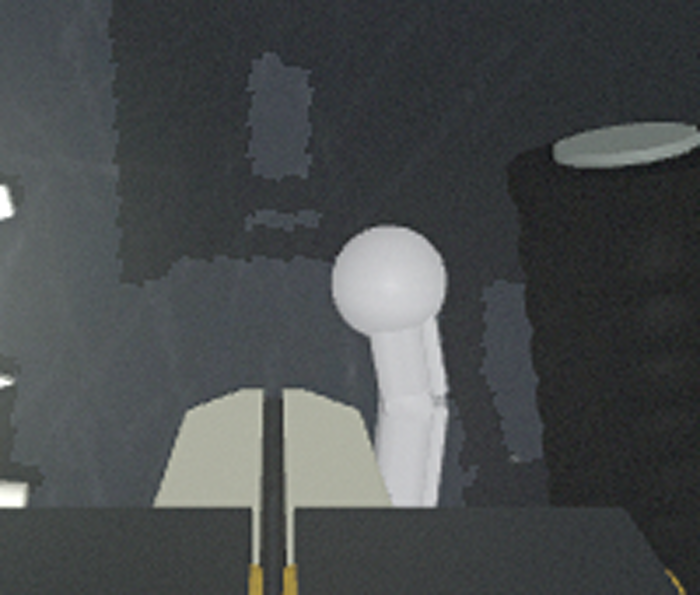

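The ball is at (0.4986, 0.0625), the same place as in the first press. The push is a steady 18 N or so, and the pin at zoom (367,262) in the top view hasn't moved. Handing in.

```bash
python3 -c "
from plant import robot
print(robot.close_job())"
```

```text
the job is handed in; nothing more can be done
None
```

I pressed the brake lever to its stop with the closed fingers on its outer face and let it spring fully back. I then pressed it in again and handed the job in while holding it there; no verdict is reported.

**Last checks:**
- **First press:** the force rose steeply to about 18 N, and the measured lever angle was 0.24–0.25 rad. It was held there for well over 0.3 s.
- **Release:** the force fell to 0.4 N, within sensor noise. The picture shows the fingers clear of the lever and the lever back out, but I did not work out its angle there.
- **Final hold:** about 18 N in total, of which about 16–17 N is horizontal and 7–8 N is friction along the pin. The ball end is within 0.2 mm of where it was in the first press. A gap to the rubber grip is still visible.
- **Surroundings:** the pivot pin has not moved in the top view, and the bystanders still in view look where they were. That is by eye only. The job ended at about 16.5 s.

**What disagreed:**
- **Finger length:** the cameras showed the fingertips about 29 mm higher than the stated overhang. I went lower so the straight part of the finger met the blade, and kept enough height for the stated length to be safe too.
- **Vice turn:** I measured the bar at 0.36 rad anticlockwise from world y, outside the stated range (0.4 clockwise to 0.03 anticlockwise). I followed the measurement, and contact came where it predicted, to within a few millimetres.
- **Bar length:** it measured 299 mm in the top view against the stated 290 mm.

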